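# Find the full gas cartridge and hold it in the extinguisher's mouth

## Robot

A 6-joint arm with a two-finger parallel gripper is mounted at the origin on the work surface. World frame = base frame: x ahead of the robot, y to its left, z up, the work surface at z = 0. Lengths are in m, angles in rad, forces in N, time in s.
With the tool pointing down it reaches from about 0.275 to 0.775 m from the base axis. Payload 14.6 kg.
Tool frame: the origin (TCP) lies at the very end of the fingers, on their centre line; the grasp point (between the pads) lies 19 mm behind it; z points along the fingers, y is the line along which they close (so a half turn about z gives the same grasp; the last joint's range is limited). The gripper opens to 85 mm and grips with 20 to 120 N. Pads are 22 mm wide; open, the fingers measure 114 mm over their backs; the gripper's body (76 mm by 85 mm) begins 54 mm behind the grasp point. The pads swing forward as they close: fully open they stand 13 mm farther back than shut.
Start: joints at [-1.399, 0.263, -0.048, 1.259, 0, 1.415], TCP at [0.169, -0.497, 0.231] pointing down, gripper open.
Joint ranges: [-2.65, 2.65], [-0.89, 1.7], [-1.18, 1.37], [-2.13, 2.11], [-1.35, 1.29], [-3.14, 3.14]. Speed limits (rad/s): [1.89, 1.89, 2.57, 2.79, 3.14, 3.14].

## Interface

Orientations are given as a unit quaternion [x, y, z, w].
In Python, from plant import sensors, vision, sign_off gives the robot as it stands.
- The arm moves only by the tool step_arm, never from a script. Its argument "motion" is one flat list of numbers, 7 for each row, row after row: the shift along the tool's x, y, z in m, then the turn, a rotation vector about the tool's x, y, z in rad, then the opening, from -1 (shut) to 1 (fully open). A call has 1 to 12 rows; each row is the pose to reach, as a shift and turn from the pose commanded when the call began, along the tool's axes at that moment; what a row does not reach only later rows make up. A row lasts 1/10 s, in which the tool goes at most 50 mm and 8.59 degrees, less where a joint would pass 70% of its speed; a pose out of reach is approached as far as the arm can. A call with a gripper value outside its range is refused whole. The fingers move at their own pace and stop on an object; "force" is the grip in N (left out, the last holds). Time passes only in rows, so rows that repeat a pose let the fingers close. It gives the time, the measured TCP pose, the force, the opening and the grip force at its end, in the units of the state.
- sensors.get_state(): the state, without advancing time (a new reading comes with each control period).
- vision.get_image(name): name is "scene" or "top" or "wrist"; returns a dict with "color" (384x512x3 uint8, blue, green, red), "z_map" (384x512 float32, m along the optical axis (not along the pixel's ray), 0 where there is no reading), "camera_matrix" (3x3 intrinsics, pixels), "world_to_cam" (4x4, takes a point from world to camera coordinates). Camera axes: x right, y down, z forward; pixel columns grow to the right and rows downward; lengths in m; the calibration is good to about 2 mm. The wrist camera is an equidistant fisheye: a pixel r from the principal point sees the ray r / f radians off the axis. A picture is of the moment at which its call begins.
- sign_off(): hands the job in; it is judged then, once.
Trained networks look in the newest picture that a camera, given by its name, has taken for a name from the list of things; names that differ only in an ending like _2 or _b are one class to them, and where a whole thing is asked for, a point or a joint stands for the part that bears it (a point fixed in the world has none). Each returns a list of dicts, best first, with "p" (0 to 1); they miss things now and then, are a little off and sometimes report something else, mostly with a low value. They report only what shows in the picture. A call takes as long as a camera call. They do not tell look-alikes from the thing itself.
- vision.search_frame(query, camera): "point" ([x, y, z] in m, in world coordinates, good to about 4 mm: the middle of the surface that is visible of it).
- vision.place_of(query, camera): "point" ([x, y, z] in m, in world coordinates, good to about 4 mm: a listed point, or the origin of a listed thing).
The state is a dict: "time": time; "q": joint angles; "qvel": joint speeds; "joint_efforts": joint torques, N m; "tool_pos": TCP position; "eef_rot": TCP orientation; "ft_force": force on the tool from outside, world axes, zero at the start; "torque": the same for the moment, N m; "finger_gap": finger opening in m; "grip_force": force on a finger pad.
Only numpy, scipy, OpenCV 4.12 (cv2) and the standard library are available. Lean on these libraries where they do the work, as an engineer would, in place of code of your own. Each camera call takes 0.05 s, during which the arm holds its last target. There are 200 camera calls.

## Task

One of the two steel gas cartridges has leaked and is lighter: lift each in turn and feel which weighs more. Stand the light one upright in the reject tray and let go of it; then take the full one and hold it upright over the clamped extinguisher cylinder with its foot about 3 cm down inside the open mouth, centred and touching nothing, so that the fitter can screw the head on. Finish while still holding it there, and leave the other things on the bench where they are.

Things in the scene. Friction and masses are not known exactly. Their poses are not given: they have to be found in the camera images.
- cartridge_a: gas cartridge, bare steel, both look alike: 40 mm in diameter, straight-sided up to 112 mm, then a shoulder and a neck 18 mm wide, 135 mm tall in all. Stands free on the bench. Origin: centre of its foot, z up its axis. One is full, the other has leaked and weighs 90 to 210 g less (both between 270 and 490 g); which is which cannot be seen
- cartridge_b: gas cartridge, bare steel, both look alike: 40 mm in diameter, straight-sided up to 112 mm, then a shoulder and a neck 18 mm wide, 135 mm tall in all. Stands free on the bench. Origin: centre of its foot, z up its axis. One is full, the other has leaked and weighs 90 to 210 g less (both between 270 and 490 g); which is which cannot be seen
- cylinder: red fire extinguisher cylinder let into the bench and clamped in a dark steel collar (184 mm across, 14 mm tall, with a lug), fixed: its round red shoulder, 150 mm across, rises from the bench to a brass neck 76 mm in outer diameter, with an open mouth. Origin: on its axis at bench level
- mouth (a point): centre of the cylinder's open mouth at the rim of the brass neck, 85 mm above the bench; bore 64 mm wide, clear straight down to bench level; z up
- tray: reject tray: open bare metal tray, fixed, 160 x 130 mm outside (x, y), walls 3 mm thick and 45 mm tall, flat floor 3 mm thick, empty. Origin: centre of its underside, on the bench
- clip: small black plastic C-shaped hose clip, 26 mm, 14 mm tall, lying near the cartridges; bystander, loose. Origin: on its underside or middle
- valve_head: brass extinguisher valve head with a black lever, 51 mm tall and up to 85 mm long, standing on the bench; bystander, loose. Origin: on its underside or middle
- grease_jar: closed grey jar, 52 mm in diameter, 55 mm tall; bystander, loose. Origin: on its underside or middle
- wrench: steel wrench, 210 mm long, lying flat at the back; bystander, loose. Origin: on its underside or middle
- screwdriver: screwdriver lying flat at the back; bystander, loose. Origin: on its underside or middle
- seal: black rubber sealing ring, 48 mm across, 6 mm thick; bystander, loose. Origin: on its underside or middle
- collar: brass threaded collar, 60 mm across, 22 mm tall; bystander, loose. Origin: on its underside or middle
Things that resemble listed ones, but are neither listed nor needed, are in the scene too. Leave any brown or pink look-alike of the cartridge_b alone.

How it is judged:
By the outcome, as a careful person would: the job done as asked, in the order asked, and still so for the second after the job is handed in, while the arm keeps its last pose, push and grip.
It also fails if it takes over 72 s, if anything falls off the work surface, if the arm or the gripper's body presses on something with over 40 N, if the wrist force passes 120 N, or if a joint passes its speed limit or range.

## Working session

There is one attempt and no reset: what is moved stays moved. The work goes in short steps, Python scripts to look and compute and a tool call to move; the robot and the scene stay as the last step left them, time stands still between calls to the robot, and variables do not carry over. Pictures are saved under pics/ and viewed, at most 10 in all, crops included, and the job is handed in when it is done.

Besides the shell and the picture viewer there is one more tool, called after ">>>" as name(argument=value, ...) on one line, values as JSON. step_arm: Moves the arm, as the interface text tells. Its arguments: {"type":"object","properties":{"motion":{"type":"array"},"force":{"type":"number"}},"required":["motion"]}

```bash
mkdir -p pics; ls; cat > h.py <<'E'
import numpy as np, cv2
from plant import sensors, vision, sign_off
from scipy.spatial.transform import Rotation as R
def w2p(im,p):
    c=im["world_to_cam"]@np.r_[p,1]; u=im["camera_matrix"]@c[:3]; return u[:2]/u[2]
def cloud(im):
    K=im["camera_matrix"];z=im["z_map"];v,u=np.indices(z.shape)
    P=np.stack([(u-K[0,2])/K[0,0]*z,(v-K[1,2])/K[1,1]*z,z,np.ones_like(z)],-1)
    return (P@np.linalg.inv(im["world_to_cam"]).T)[...,:3]
def totool(dw):
    return R.from_quat(sensors.get_state()["eef_rot"]).inv().apply(dw)
E
python3 - <<'E'
from h import *
s=sensors.get_state(); print(s)
ims={n:vision.get_image(n) for n in("scene","top")}
for n,im in ims.items():
    cv2.imwrite(f"pics/{n}1.png",im["color"])
    for q in("cartridge_a","cylinder","mouth","tray","clip","valve_head","grease_jar","seal","collar"):
        for d in vision.place_of(q,n)[:5]: print(n,q,np.round(d["point"],3),round(d["p"],2),w2p(im,d["point"]).round())
E
```

```text
pics
{'time': 0.0, 'q': array([-1.39926451e+00,  2.63530627e-01, -4.89176446e-02,  1.25937200e+00,
       -5.73458788e-06,  1.41552067e+00]), 'qvel': array([-1.41545707e-05, -1.17389517e-03, -1.67870628e-05,  8.50258291e-04,
       -1.86367821e-03,  2.73900058e-04]), 'joint_efforts': array([-4.87816375e-03, -6.37603641e+01,  3.84571838e+01,  1.35475426e-02,
       -2.44938965e-04,  1.04759158e-05]), 'tool_pos': array([ 0.16849784, -0.4969579 ,  0.23082817]), 'eef_rot': array([ 9.86679160e-01,  1.62677515e-01, -7.02849252e-06, -5.11930553e-04]), 'ft_force': array([0.22255706, 0.18442465, 0.50004861]), 'torque': array([-0.01709379, -0.01695889,  0.01568164]), 'grip_force': 0.0, 'finger_gap': 0.08579783534743783}
scene cartridge_a [ 0.486 -0.099 -0.002] 0.92 [240. 181.]
scene cartridge_a [ 0.359  0.099 -0.001] 0.86 [303. 168.]
scene cartridge_a [ 0.464  0.062 -0.003] 0.71 [286. 187.]
scene cartridge_a [0.416 0.139 0.001] 0.7 [311. 181.]
scene cartridge_a [ 0.438  0.489 -0.001] 0.26 [413. 211.]
scene cylinder [0.588 0.248 0.003] 0.87 [334. 228.]
scene mouth [0.584 0.248 0.083] 0.66 [338.
[... 497 characters left out ...]
 0.49  -0.1    0.004] 0.69 [280. 220.]
top cartridge_a [0.358 0.098 0.004] 0.6 [229. 255.]
top cartridge_a [0.42  0.139 0.001] 0.56 [218. 239.]
top cartridge_a [ 0.468  0.061 -0.002] 0.4 [238. 226.]
top cylinder [0.583 0.247 0.002] 0.95 [190. 197.]
top mouth [0.586 0.248 0.084] 0.76 [186. 195.]
top tray [ 0.557 -0.311  0.   ] 0.8 [334. 203.]
top clip [ 0.576 -0.001 -0.002] 0.59 [254. 198.]
top valve_head [ 0.466  0.061 -0.003] 0.63 [238. 227.]
top valve_head [ 0.707 -0.012  0.003] 0.47 [257. 165.]
top grease_jar [ 0.383  0.002 -0.002] 0.62 [254. 248.]
top seal [0.433 0.484 0.002] 0.5 [128. 236.]
top collar [ 0.426 -0.512  0.001] 0.6 [387. 236.]
top collar [0.587 0.248 0.085] 0.15 [186. 195.]
```

```bash
python3 - <<'E'
import cv2
a=cv2.imread("pics/scene1.png");b=cv2.imread("pics/top1.png")
cv2.imwrite("pics/crop_s.png",cv2.resize(a[110:260,195:370],None,fx=4,fy=4,interpolation=cv2.INTER_CUBIC)[:600,:800])
cv2.imwrite("pics/crop_t.png",cv2.resize(b[150:290,160:360],None,fx=4,fy=4,interpolation=cv2.INTER_CUBIC)[:600,:800])
E
```

```text
(no output)
```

View pics/scene1.png

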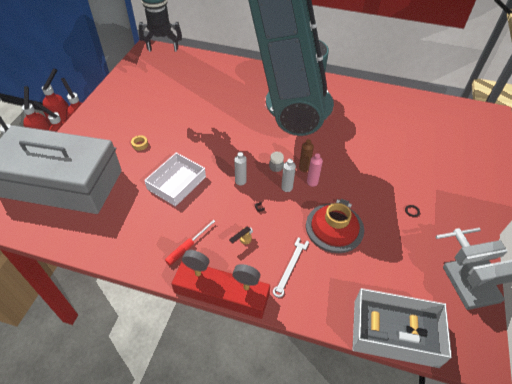

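View pics/crop_s.png

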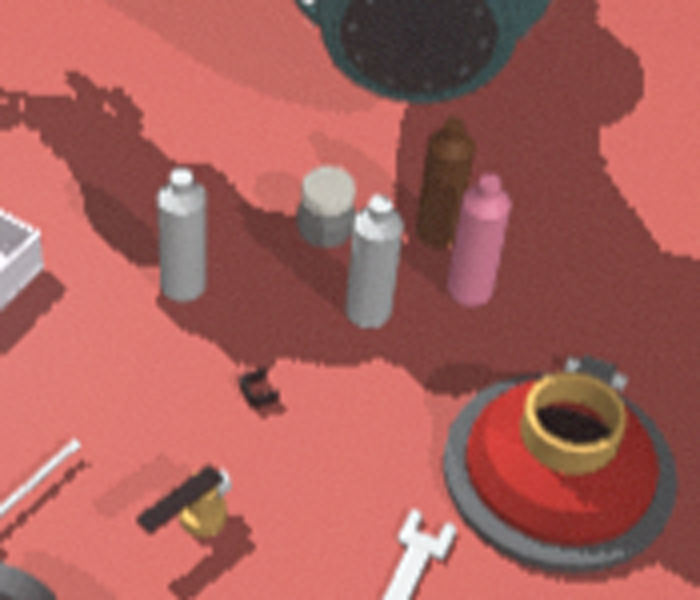

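View pics/crop_t.png

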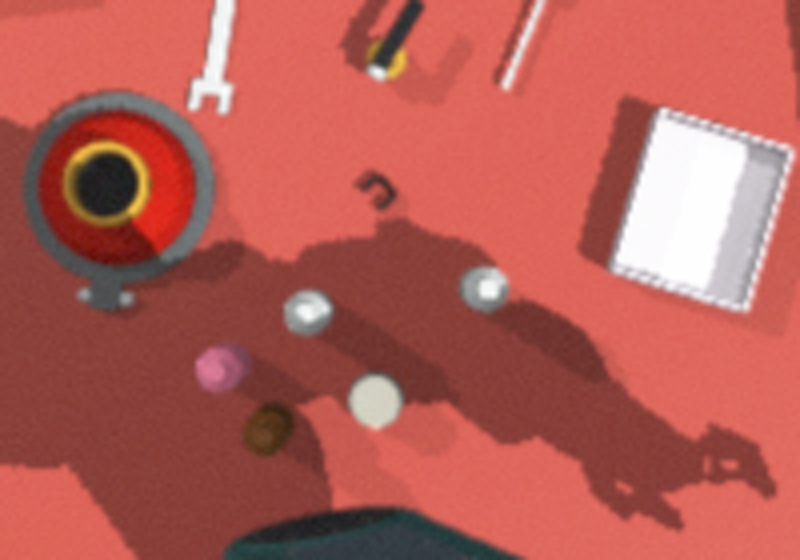

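The scene picture shows the two bare-steel cartridges at about (240,170) and (288,178). The look-alikes are brown (307,155) and pink (315,170), and the steel jar is at (277,160). The tray is at (176,179) and the brass mouth at (338,212). I choose the two steel ones, and the crops confirm it. Next I measure them with the depth from both cameras.

```bash
cat >> h.py <<'E'
from scipy.optimize import least_squares
def fitc(P,r=None):
    if r: f=lambda a:np.hypot(P[:,0]-a[0],P[:,1]-a[1])-r
    else: f=lambda a:np.hypot(P[:,0]-a[0],P[:,1]-a[1])-a[2]
    return least_squares(f,[*P[:,:2].mean(0),.02][: 2 if r else 3],loss="soft_l1",f_scale=.002).x
E
python3 - <<'E'
from h import *
for n in("scene","top"):
    im=vision.get_image(n);P=cloud(im)[im["z_map"]>0]
    for nm,c in dict(L=(.468,.061),R=(.488,-.1),pink=(.418,.139),jar=(.381,0)).items():
        d=np.hypot(P[:,0]-c[0],P[:,1]-c[1]); Q=P[(d<.035)&(P[:,2]>.02)]
        B=Q[Q[:,2]<.108]
        print(n,nm,len(B),"free",fitc(B).round(4),"r20",fitc(B,.02).round(4),"ztop",np.percentile(Q[:,2],[95,99]).round(4))
    d=np.hypot(P[:,0]-.585,P[:,1]-.248); Q=P[(d<.055)&(P[:,2]>.078)]
    print(n,"mouth ring",len(Q),(Q.max(0)+Q.min(0)).round(4)/2,(Q.max(0)-Q.min(0)).round(4),fitc(Q,.035).round(4),np.median(Q[:,2]))
    d=np.hypot(P[:,0]-.556,P[:,1]+.309); Q=P[(d<.13)&(P[:,2]>.035)&(P[:,2]<.06)]
    print(n,"tray",cv2.minAreaRect((Q[:,:2]*1000).astype(np.float32)),np.percentile(Q[:,2],95))
    F=P[(d<.03)];print("floor",np.median(F[:,2]))
E
```

```text
scene L 213 free [0.4681 0.0642 0.0194] r20 [0.4674 0.0641] ztop [0.1314 0.1337]
scene R 215 free [ 0.4881 -0.0962  0.0197] r20 [ 0.4878 -0.0964] ztop [0.1316 0.1358]
scene pink 212 free [0.4181 0.1431 0.0195] r20 [0.4175 0.143 ] ztop [0.1315 0.1356]
scene jar 199 free [0.3882 0.0046 0.0188] r20 [0.3872 0.0044] ztop [0.0559 0.0573]
scene mouth ring 152 [0.587   0.24915 0.08345] [0.0782 0.0745 0.0108] [0.5883 0.2493] 0.08241880584713823
scene tray ((560.3601684570312, -305.93109130859375), (135.71144104003906, 163.7368621826172), 72.54228973388672) 0.04564424628414505
floor 0.0014489199101752614
top L 11 free [0.4663 0.0642 0.0198] r20 [0.4662 0.0644] ztop [0.1385 0.1392]
top R 11 free [ 0.4871 -0.096   0.0191] r20 [ 0.4868 -0.097 ] ztop [0.137  0.1393]
top pink 29 free [0.4162 0.143  0.0199] r20 [0.4161 0.1431] ztop [0.1375 0.1404]
top jar 143 free [0.3852 0.0036 0.0174] r20 [0.3848 0.0037] ztop [0.0601 0.0616]
top mouth ring 112 [0.5852  0.24775 0.0853 ] [0.0736 0.0729 0.0144] [0.5846 0.2484] 0.08501678576714
top tray ((559.2678833007812, -304.9962158203125), (130.99356079101562, 160.59359741210938), 72.5542984008789) 0.050329376585410056
floor 0.0032408854542110843
```

>>> step_arm(motion=[0.43,-0.277,0,0,0,-0.94,1,0.43,-0.277,0,0,0,-0.94,1,0.43,-0.277,0,0,0,-0.94,1,0.43,-0.277,0,0,0,-0.94,1,0.43,-0.277,0,0,0,-0.94,1,0.43,-0.277,0,0,0,-0.94,1,0.43,-0.277,0,0,0,-0.94,1,0.43,-0.277,0,0,0,-0.94,1,0.43,-0.277,0,0,0,-0.94,1,0.43,-0.277,0,0,0,-0.94,1,0.43,-0.277,0,0,0,-0.94,1,0.43,-0.277,0,0,0,-0.94,1], force=50)

```text
time: 2.3
tool_pos: [0.4876, -0.0955, 0.231]
eef_rot: [0.805, 0.593, -0.0, -0.0]
ft_force: [-1.2, -0.9, -0.8]
finger_gap: 0.0853
grip_force: 0.0
```

>>> step_arm(motion=[0,0,0,0,0,0,1,0,0,0,0,0,0,1,0,0,0,0,0,0,1,0,0,0,0,0,0,1])

```text
time: 2.7
tool_pos: [0.4865, -0.0976, 0.2314]
eef_rot: [0.806, 0.591, 0.0, 0.0]
ft_force: [0.0, 0.4, 0.4]
finger_gap: 0.0855
grip_force: 0.0
```

```bash
cat >> h.py <<'E'
def wcloud(im):
    K=im["camera_matrix"];z=im["z_map"];v,u=np.indices(z.shape)
    a=(u-K[0,2])/K[0,0];b=(v-K[1,2])/K[1,1];t=np.hypot(a,b)+1e-9
    k=np.tan(np.minimum(t,1.5))/t
    P=np.stack([a*k*z,b*k*z,z,np.ones_like(z)],-1)
    return (P@np.linalg.inv(im["world_to_cam"]).T)[...,:3]
def tare(n=6):
    f=[]
    for i in range(n): f.append(sensors.get_state()["ft_force"]); vision.get_image("wrist")
    return np.mean(f,0),np.std(f,0)
E
python3 - <<'E'
from h import *
print("tare",tare())
im=vision.get_image("wrist");cv2.imwrite("pics/w1.png",im["color"])
P=wcloud(im)[im["z_map"]>0]
for nm,c in dict(L=(.467,.064),R=(.487,-.0965)).items():
    Q=P[(np.hypot(P[:,0]-c[0],P[:,1]-c[1])<.035)&(P[:,2]>.02)&(P[:,2]<.16)]; B=Q[(Q[:,2]<.108)]; T=Q[Q[:,2]>.125]
    print(nm,len(B),fitc(B),fitc(B,.02),"neck",len(T),T.mean(0) if len(T) else 0,np.percentile(Q[:,2],[90,99]))
for d in vision.place_of("cartridge_a","wrist"): print(d)
print(sensors.get_state()["tool_pos"],sensors.get_state()["time"])
E
```

```text
tare (array([-0.1982063 , -0.43883712,  0.28934113]), array([0.17624258, 0.50479309, 0.60064024]))
L 732 [0.46571671 0.06193768 0.01975813] [0.46560379 0.0621919 ] neck 397 [0.46649578 0.060242   0.13416586] [0.13492029 0.13650831]
R 439 [ 0.48611291 -0.09872447  0.01972842] [ 0.48601515 -0.09901905] neck 390 [ 0.4864372  -0.0976152   0.13454643] [0.13524287 0.13642942]
{'point': [0.4127, 0.143, -0.0003], 'p': 0.98}
{'point': [0.4678, 0.0626, -0.0014], 'p': 0.7}
{'point': [0.3607, 0.1008, -0.0009], 'p': 0.64}
[ 0.48683051 -0.09683187  0.23127672] 3.1
```

View pics/w1.png

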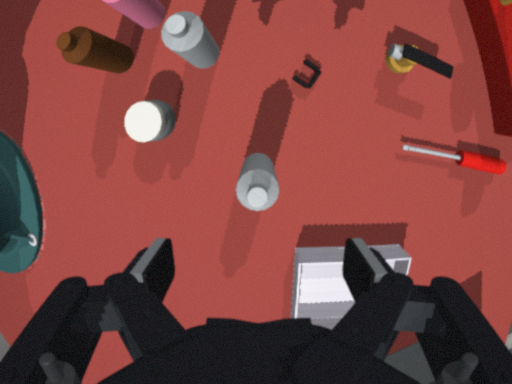

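The wrist view shows the right cartridge between the fingers at (258,185), in line with the tool to 1 mm. Its top is at 0.135 m, which matches the text. I descend and grip.

>>> step_arm(motion=[0,0,0.04,0,0,0,1,0,0,0.08,0,0,0,1,0,0,0.12,0,0,0,1,0,0,0.145,0,0,0,1,0,0,0.16,0,0,0,1,0,0,0.16,0,0,0,1,0,0,0.16,0,0,0,1])

```text
time: 3.8
tool_pos: [0.487, -0.0969, 0.0718]
eef_rot: [0.806, 0.592, 0.0, 0.0]
ft_force: [0.3, -0.8, 0.1]
finger_gap: 0.085
grip_force: 0.0
```

>>> step_arm(motion=[0,0,0,0,0,0,-1,0,0,0,0,0,0,-1,0,0,0,0,0,0,-1,0,0,0,0,0,0,-1,0,0,0,0,0,0,-1,0,0,0,0,0,0,-1,0,0,0,0,0,0,-1,0,0,0,0,0,0,-1], force=50)

```text
time: 4.6
tool_pos: [0.487, -0.0969, 0.072]
eef_rot: [0.806, 0.592, 0.0, 0.0]
ft_force: [-2.8, 1.5, 9.5]
finger_gap: 0.0389
grip_force: 49.1
```

>>> step_arm(motion=[0,0,-0.015,0,0,0,-1,0,0,-0.04,0,0,0,-1,0,0,-0.06,0,0,0,-1,0,0,-0.06,0,0,0,-1,0,0,-0.06,0,0,0,-1,0,0,-0.06,0,0,0,-1,0,0,-0.06,0,0,0,-1,0,0,-0.06,0,0,0,-1])

```text
time: 5.4
tool_pos: [0.4865, -0.0967, 0.1306]
eef_rot: [0.806, 0.592, -0.0, -0.0]
ft_force: [-0.0, 0.5, -4.7]
finger_gap: 0.0389
grip_force: 51.7
```

```bash
python3 - <<'E'
from h import *
print("R",tare(14)); print(sensors.get_state())
E
```

```text
R (array([ 0.01135511, -0.0821127 , -4.71286491]), array([0.46003903, 0.51533948, 0.41336912]))
{'time': 6.1, 'q': array([-3.60654386e-01,  2.68964829e-01, -3.22587947e-01,  9.79187901e-01,
        1.26562657e-06,  1.51413623e+00]), 'qvel': array([ 0.00050511,  0.00077673, -0.00100485, -0.00046038,  0.00100011,
        0.00089421]), 'joint_efforts': array([ 1.80391948e-03, -6.32272768e+01,  3.66773343e+01,  1.39987693e-03,
       -8.98633880e-03,  1.25122457e-05]), 'tool_pos': array([ 0.48684986, -0.09683201,  0.13131444]), 'eef_rot': array([8.06019146e-01, 5.91889462e-01, 1.57031221e-05, 2.29788282e-05]), 'ft_force': array([-0.69710543,  0.61712457, -4.15561528]), 'torque': array([ 0.02271097, -0.02125784,  0.03928787]), 'grip_force': 51.70186668634415, 'finger_gap': 0.0388901046114358}
```

>>> step_arm(motion=[0,0,0.03,0,0,0,-1,0,0,0.05,0,0,0,-1,0,0,0.057,0,0,0,-1,0,0,0.06,0,0,0,-1,0,0,0.06,0,0,0,-1,0,0,0.06,0,0,0,1,0,0,0.06,0,0,0,1,0,0,0.06,0,0,0,1,0,0,0.06,0,0,0,1,0,0,0.06,0,0,0,1,0,0,0.06,0,0,0,1])

```text
time: 7.2
tool_pos: [0.4869, -0.0969, 0.0713]
eef_rot: [0.806, 0.592, 0.0, 0.0]
ft_force: [-0.4, -0.1, -0.2]
finger_gap: 0.0854
grip_force: 0.0
```

>>> step_arm(motion=[0,0,-0.05,0,0,0,1,0,0,-0.1,0,0,0,1,0,0,-0.15,0,0,0,1,0,0,-0.16,0,0,0,1,0,0,-0.16,0,0,0,1])

```text
time: 7.7
tool_pos: [0.4876, -0.0971, 0.2327]
eef_rot: [0.806, 0.592, 0.001, 0.001]
ft_force: [-0.4, -0.1, -0.9]
finger_gap: 0.0856
grip_force: 0.0
```

```bash
python3 - <<'E'
from h import *
im=vision.get_image("wrist")
P=wcloud(im)[im["z_map"]>0]
for nm,c in dict(L=(.467,.064),R=(.487,-.0965)).items():
    Q=P[(np.hypot(P[:,0]-c[0],P[:,1]-c[1])<.035)&(P[:,2]>.02)&(P[:,2]<.16)]; B=Q[(Q[:,2]<.108)]; T=Q[Q[:,2]>.125]
    print(nm,len(B),fitc(B,.02),"neck",len(T),T.mean(0) if len(T) else 0)
s=sensors.get_state();print(s["tool_pos"],s["finger_gap"],s["time"], totool(np.r_[.466,.0622,.231]-s["tool_pos"]))
E
```

```text
L 726 [0.46559691 0.06218956] neck 388 [0.46654031 0.06033634 0.13428454]
R 428 [ 0.4862443  -0.09905601] neck 383 [ 0.48669718 -0.09771565  0.13457272]
[ 0.48695126 -0.09690126  0.23105616] 0.08551236897799548 7.75 [ 1.45533425e-01 -6.76179925e-02  1.08884470e-05]
```

>>> step_arm(motion=[0.1455,-0.0675,0,0,0,0,1,0.1455,-0.0675,0,0,0,0,1,0.1455,-0.0675,0,0,0,0,1,0.1455,-0.0675,0,0,0,0,1,0.1455,-0.0675,0,0,0,0,1,0.1455,-0.0675,0,0,0,0,1,0.1455,-0.0675,0,0,0,0,1])

```text
time: 8.45
tool_pos: [0.4661, 0.0611, 0.2306]
eef_rot: [0.806, 0.591, -0.0, -0.0]
ft_force: [0.3, 0.3, 0.3]
finger_gap: 0.0854
grip_force: 0.0
```

```bash
python3 - <<'E'
from h import *
im=vision.get_image("wrist")
P=wcloud(im)[im["z_map"]>0]
for nm,c in dict(L=(.467,.064)).items():
    Q=P[(np.hypot(P[:,0]-c[0],P[:,1]-c[1])<.035)&(P[:,2]>.02)&(P[:,2]<.16)]; B=Q[(Q[:,2]<.108)]; T=Q[Q[:,2]>.125]
    print(nm,len(B),fitc(B,.02),"neck",len(T),T.mean(0) if len(T) else 0)
s=sensors.get_state();print(s["tool_pos"],s["finger_gap"],s["time"])
print("tare",tare(6))
E
```

```text
L 415 [0.46600477 0.06157956] neck 396 [0.46638495 0.0629137  0.13457684]
[0.46610411 0.06106665 0.23076425] 0.08544000695074931 8.5
tare (array([-0.03643925, -0.09519972,  0.03991325]), array([0.55804796, 0.31106851, 0.34462445]))
```

>>> step_arm(motion=[0,0,0.04,0,0,0,1,0,0,0.08,0,0,0,1,0,0,0.12,0,0,0,1,0,0,0.145,0,0,0,1,0,0,0.16,0,0,0,1,0,0,0.16,0,0,0,1,0,0,0.16,0,0,0,1])

```text
time: 9.5
tool_pos: [0.4662, 0.0621, 0.0718]
eef_rot: [0.806, 0.592, 0.0, 0.0]
ft_force: [-0.1, -0.2, -0.2]
finger_gap: 0.0849
grip_force: 0.0
```

>>> step_arm(motion=[0,0,0,0,0,0,-1,0,0,0,0,0,0,-1,0,0,0,0,0,0,-1,0,0,0,0,0,0,-1,0,0,0,0,0,0,-1,0,0,0,0,0,0,-1,0,0,0,0,0,0,-1,0,0,0,0,0,0,-1], force=50)

```text
time: 10.3
tool_pos: [0.4663, 0.0622, 0.072]
eef_rot: [0.806, 0.592, 0.0, 0.0]
ft_force: [-2.5, 0.7, 9.4]
finger_gap: 0.0388
grip_force: 49.1
```

>>> step_arm(motion=[0,0,-0.015,0,0,0,-1,0,0,-0.04,0,0,0,-1,0,0,-0.06,0,0,0,-1,0,0,-0.06,0,0,0,-1,0,0,-0.06,0,0,0,-1,0,0,-0.06,0,0,0,-1,0,0,-0.06,0,0,0,-1,0,0,-0.06,0,0,0,-1])

```text
time: 11.1
tool_pos: [0.4656, 0.0622, 0.1306]
eef_rot: [0.806, 0.592, -0.0, -0.0]
ft_force: [-0.0, 0.5, -3.5]
finger_gap: 0.0386
grip_force: 51.2
```

```bash
python3 - <<'E'
from h import *
print("L",tare(14)); s=sensors.get_state();print(s["tool_pos"],s["finger_gap"],s["time"])
E
```

```text
L (array([ 0.08966419, -0.10392647, -2.9940936 ]), array([0.55743726, 0.43765573, 0.46809599]))
[0.46598769 0.0621812  0.13128217] 0.03874097265583516 11.8
```

Measured weights are about 4.7 N for the right cartridge and 3.0 N for the left, so the held left one has leaked and goes to the tray.

>>> step_arm(motion=[0,0,-0.05,0,0,0,-1,0,0,-0.1,0,0,0,-1,0,0,-0.12,0,0,0,-1,-0.323,0.199,-0.12,0,0,0,-1,-0.323,0.199,-0.12,0,0,0,-1,-0.323,0.199,-0.12,0,0,0,-1,-0.323,0.199,-0.12,0,0,0,-1,-0.323,0.199,-0.12,0,0,0,-1,-0.323,0.199,-0.12,0,0,0,-1,-0.323,0.199,-0.12,0,0,0,-1,-0.323,0.199,-0.12,0,0,0,-1,-0.323,0.199,-0.12,0,0,0,-1])

```text
time: 13.0
tool_pos: [0.5594, -0.3093, 0.2498]
eef_rot: [0.807, 0.591, -0.0, -0.0]
ft_force: [-0.2, 0.4, -3.6]
finger_gap: 0.0395
grip_force: 52.6
```

>>> step_arm(motion=[0,0,0,0,0,0,-1,0,0,0,0,0,0,-1,0,0,0,0,0,0,-1])

```text
time: 13.3
tool_pos: [0.5592, -0.3046, 0.2516]
eef_rot: [0.806, 0.592, 0.0, 0.0]
ft_force: [0.5, 0.5, -3.3]
finger_gap: 0.0387
grip_force: 52.6
```

```bash
python3 - <<'E'
from h import *
for n in("scene","top","wrist"):
    im=vision.get_image(n);cl=cloud(im) if n!="wrist" else wcloud(im);P=cl[im["z_map"]>0]
    d=np.hypot(P[:,0]-.56,P[:,1]+.3055); Q=P[(d<.13)&(P[:,2]>.035)&(P[:,2]<.06)]
    print(n,"tray",cv2.minAreaRect((Q[:,:2]*1000).astype(np.float32)),np.percentile(Q[:,2],95))
    Q=P[(d<.05)&(P[:,2]>.15)&(P[:,2]<.245)]
    for a in(.18,.2,.22,.24):
        B=Q[abs(Q[:,2]-a)<.01]
        if len(B)>8: print("held",a,len(B),fitc(B,.02).round(4))
    print("min",np.percentile(Q[:,2],1) if len(Q) else 0)
    if n=="wrist":cv2.imwrite("pics/w2.png",im["color"])
    if n=="scene":cv2.imwrite("pics/s2.png",cv2.resize(im["color"][80:280,100:367],None,fx=3,fy=3)[:600,:800])
s=sensors.get_state();print(s["tool_pos"],s["finger_gap"],s["time"],s["ft_force"])
E
```

```text
scene tray ((560.5497436523438, -303.98358154296875), (137.13243103027344, 164.7451171875), 72.12071990966797) 0.0460006282346439
held 0.18 29 [ 0.56   -0.3033]
held 0.2 60 [ 0.5613 -0.3028]
held 0.22 62 [ 0.5613 -0.3025]
held 0.24 50 [ 0.5614 -0.3028]
min 0.179526684808352
top tray ((563.7005615234375, -290.64141845703125), (104.08216094970703, 162.51551818847656), 70.29320526123047) 0.04834579947792541
held 0.2 14 [ 0.5596 -0.3033]
held 0.22 16 [ 0.5603 -0.3034]
held 0.24 10 [ 0.5597 -0.3033]
min 0.18443251901703406
wrist tray ((558.154541015625, -307.83868408203125), (130.4312744140625, 161.3327178955078), 72.21102905273438) 0.046243364352651604
held 0.18 89 [ 0.5591 -0.3055]
held 0.2 346 [ 0.5592 -0.3056]
held 0.22 466 [ 0.5594 -0.3056]
held 0.24 463 [ 0.5595 -0.3056]
min 0.1850914282493034
[ 0.5591966  -0.30489834  0.25163025] 0.03886753614324775 13.45 [-0.59533984  0.31924722 -3.14426169]
```

View pics/s2.png

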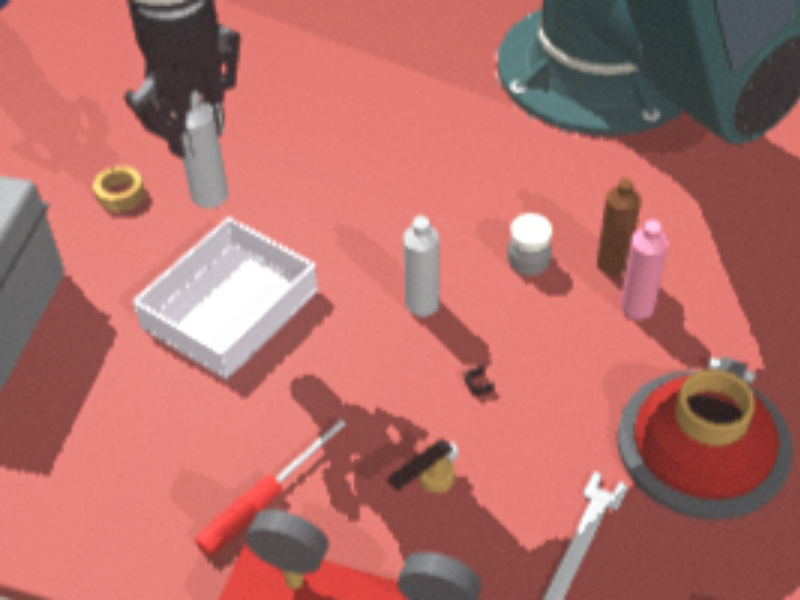

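The held cartridge hangs upright at crop (205,155), centred over the tray at (228,295). I lower it.

>>> step_arm(motion=[0,0,0.04,0,0,0,-1,0,0,0.08,0,0,0,-1,0,0,0.12,0,0,0,-1,0,0,0.15,0,0,0,-1,0,0,0.165,0,0,0,-1,0,0,0.172,0,0,0,-1,0,0,0.176,0,0,0,-1,0,0,0.1765,0,0,0,-1,0,0,0.1765,0,0,0,-1,0,0,0.1765,0,0,0,-1])

```text
time: 14.45
tool_pos: [0.5596, -0.3058, 0.0755]
eef_rot: [0.806, 0.592, 0.0, 0.001]
ft_force: [0.3, -0.2, -3.5]
finger_gap: 0.0385
grip_force: 52.7
```

>>> step_arm(motion=[0,0,0.0005,0,0,0,-1,0,0,0.001,0,0,0,-1,0,0,0.001,0,0,0,-1])

```text
time: 14.75
tool_pos: [0.5595, -0.3059, 0.075]
eef_rot: [0.806, 0.592, 0.0, 0.001]
ft_force: [-3.1, 1.5, 9.0]
finger_gap: 0.039
grip_force: 53.9
```

Contact with the tray floor. Now I release and rise.

>>> step_arm(motion=[0,0,0,0,0,0,0,0,0,0,0,0,0,0.5,0,0,0,0,0,0,1,0,0,0,0,0,0,1,0,0,0,0,0,0,1,0,0,0,0,0,0,1,0,0,-0.03,0,0,0,1,0,0,-0.08,0,0,0,1,0,0,-0.13,0,0,0,1,0,0,-0.16,0,0,0,1,0,0,-0.16,0,0,0,1,0,0,-0.16,0,0,0,1])

```text
time: 15.95
tool_pos: [0.5594, -0.3057, 0.234]
eef_rot: [0.806, 0.592, 0.0, 0.0]
ft_force: [0.1, -0.3, -1.0]
finger_gap: 0.0856
grip_force: 0.0
```

```bash
python3 - <<'E'
from h import *
im=vision.get_image("wrist");P=wcloud(im)[im["z_map"]>0]
for nm,c in dict(L=(.56,-.306),R=(.487,-.0973)).items():
    Q=P[(np.hypot(P[:,0]-c[0],P[:,1]-c[1])<.035)&(P[:,2]>.02)&(P[:,2]<.16)]; B=Q[(Q[:,2]<.108)]; T=Q[Q[:,2]>.125]
    print(nm,len(B),fitc(B,.02) if len(B) else 0,"neck",len(T),T.mean(0) if len(T) else 0)
cv2.imwrite("pics/w3.png",im["color"])
s=sensors.get_state();print(s["tool_pos"],s["finger_gap"],s["time"],totool(np.r_[.4868,-.0972,.24]-s["tool_pos"]))
E
```

```text
L 411 [ 0.55941406 -0.30659836] neck 435 [ 0.55995453 -0.30483326  0.13646819]
R 1118 [ 0.48578669 -0.09848013] neck 282 [ 0.48704165 -0.10201479  0.13349218]
[ 0.55901712 -0.30546421  0.23305172] 0.08545741891779662 16.0 [ 0.17709652 -0.13125645 -0.00679278]
```

View pics/w3.png

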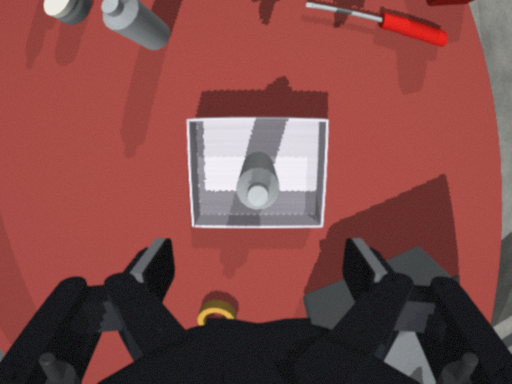

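The light cartridge stands upright in the tray, with its neck at (258,193) and the tray walls clear all round. Next I take the full one.

>>> step_arm(motion=[0.177,-0.131,0,0,0,0,1,0.177,-0.131,0,0,0,0,1,0.177,-0.131,0,0,0,0,1,0.177,-0.131,0,0,0,0,1,0.177,-0.131,0,0,0,0,1,0.177,-0.131,0,0,0,0,1,0.177,-0.131,0,0,0,0,1,0.177,-0.131,0,0,0,0,1])

```text
time: 16.8
tool_pos: [0.4874, -0.0982, 0.2331]
eef_rot: [0.806, 0.592, -0.0, -0.0]
ft_force: [1.0, -0.3, -0.1]
finger_gap: 0.0852
grip_force: 0.0
```

>>> step_arm(motion=[0,0,0,0,0,0,1,0,0,0,0,0,0,1])

```text
time: 17.0
tool_pos: [0.4873, -0.0982, 0.2334]
eef_rot: [0.806, 0.591, -0.0, -0.0]
ft_force: [-1.7, 0.4, -0.4]
finger_gap: 0.0855
grip_force: 0.0
```

>>> step_arm(motion=[0,0,0.04,0,0,0,1,0,0,0.08,0,0,0,1,0,0,0.12,0,0,0,1,0,0,0.145,0,0,0,1,0,0,0.161,0,0,0,1,0,0,0.161,0,0,0,1,0,0,0.161,0,0,0,1])

```text
time: 17.7
tool_pos: [0.4874, -0.0978, 0.0732]
eef_rot: [0.806, 0.592, -0.0, -0.0]
ft_force: [0.4, 0.6, 0.4]
finger_gap: 0.0854
grip_force: 0.0
```

>>> step_arm(motion=[0,0,0,0,0,0,-1,0,0,0,0,0,0,-1,0,0,0,0,0,0,-1,0,0,0,0,0,0,-1,0,0,0,0,0,0,-1,0,0,0,0,0,0,-1,0,0,0,0,0,0,-1,0,0,0,0,0,0,-1], force=50)

```text
time: 18.5
tool_pos: [0.4873, -0.0975, 0.0735]
eef_rot: [0.806, 0.592, 0.0, 0.0]
ft_force: [-2.6, 0.7, 8.7]
finger_gap: 0.039
grip_force: 49.1
```

>>> step_arm(motion=[0,0,-0.015,0,0,0,-1,0,0,-0.05,0,0,0,-1,0,0,-0.1,0,0,0,-1,0,0,-0.15,0,0,0,-1,0,0,-0.178,0,0,0,-1,0,0,-0.178,0,0,0,-1,0,0,-0.178,0,0,0,-1,0,0,-0.178,0,0,0,-1])

```text
time: 19.3
tool_pos: [0.4864, -0.0972, 0.249]
eef_rot: [0.806, 0.592, -0.001, -0.001]
ft_force: [-0.7, 0.1, -5.4]
finger_gap: 0.039
grip_force: 52.3
```

```bash
python3 - <<'E'
from h import *
im=vision.get_image("wrist");P=wcloud(im)[im["z_map"]>0]
print(tare(6)[0]);s=sensors.get_state()
print(s["tool_pos"],s["finger_gap"],s["time"],totool(np.r_[.5855,.2484,.25]-s["tool_pos"]))
E
```

```text
[ 0.09926686  0.11625655 -4.59002608]
[ 0.48706259 -0.09744722  0.25039832] 0.038689650043463183 19.65 [ 0.35945488 -0.00961255  0.00041211]
```

>>> step_arm(motion=[0.05,-0.001,0,0,0,0,-1,0.36,-0.0095,0,0,0,0,-1,0.36,-0.0095,0,0,0,0,-1,0.36,-0.0095,0,0,0,0,-1,0.36,-0.0095,0,0,0,0,-1,0.36,-0.0095,0,0,0,0,-1,0.36,-0.0095,0,0,0,0,-1,0.36,-0.0095,0,0,0,0,-1,0.36,-0.0095,0,0,0,0,-1,0.36,-0.0095,0,0,0,0,-1,0.36,-0.0095,0,0,0,0,-1,0.36,-0.0095,0,0,0,0,-1])

```text
time: 20.85
tool_pos: [0.5858, 0.2477, 0.2511]
eef_rot: [0.806, 0.591, 0.0, 0.0]
ft_force: [-0.1, 0.4, -4.7]
finger_gap: 0.0391
grip_force: 52.0
```

```bash
cat > m.py <<'E'
from h import *
vision.get_image("top");vision.get_image("top")
s=sensors.get_state();print(s["tool_pos"],s["finger_gap"],s["time"],s["ft_force"]);zt=s["tool_pos"][2]
for n in("scene","top","wrist"):
    im=vision.get_image(n);P=(cloud(im) if n!="wrist" else wcloud(im))[im["z_map"]>0]
    d=np.hypot(P[:,0]-.5855,P[:,1]-.248); Q=P[(d<.05)&(P[:,2]>.079)&(P[:,2]<.092)&(d>.026)]
    if len(Q)>20:print(n,"ring",len(Q),fitc(Q).round(4),((Q.max(0)+Q.min(0))/2).round(4),np.median(Q[:,2]).round(4))
    lo=max(zt-.073,.095)
    Q=P[(d<.035)&(P[:,2]>lo)&(P[:,2]<zt)]
    if len(Q)>8: print(n,"held",len(Q),fitc(Q,.02).round(4),fitc(Q[Q[:,2]<lo+.025],.02).round(4),fitc(Q[Q[:,2]>lo+.035],.02).round(4),np.percentile(Q[:,2],1).round(4))
    for q in("mouth","cylinder"):
        for e in vision.place_of(q,n)[:1]:print(n,q,np.round(e["point"],4),e["p"])
    for a,e in(("w",im),): cv2.imwrite(f"pics/{n}_m{s['time']:.1f}.png",im["color"])
E
python3 m.py
```

```text
[0.58587961 0.24804529 0.2511155 ] 0.03888056155354633 20.95 [ 0.65699104 -0.06534452 -4.29302048]
scene ring 147 [0.5884 0.2495 0.0348] [0.5884 0.2498 0.0832] 0.0826
scene held 228 [0.587  0.2482] [0.5869 0.2484] [0.5871 0.2482] 0.181
scene mouth [0.5811 0.2495 0.0835] 0.62
scene cylinder [ 0.5868  0.2455 -0.0013] 0.93
top ring 78 [0.5847 0.2489 0.0348] [0.585  0.2462 0.0852] 0.0858
top held 49 [0.5856 0.249 ] [0.5853 0.2491] [0.5857 0.2491] 0.1827
top cylinder [0.5835 0.2472 0.0034] 0.97
wrist ring 855 [0.5849 0.2479 0.0347] [0.5845 0.2508 0.0834] 0.085
wrist held 1654 [0.5855 0.2464] [0.5852 0.2462] [0.5856 0.2465] 0.183
wrist mouth [0.5856 0.2455 0.0837] 0.97
wrist cylinder [ 0.5849  0.2496 -0.003 ] 0.71
```

The mouth and the held cartridge agree to about 1 mm in all three cameras. I lower it with a 1 mm correction.

>>> step_arm(motion=[0.001,0,0.03,0,0,0,-1,0.001,0,0.06,0,0,0,-1,0.001,0,0.08,0,0,0,-1,0.001,0,0.095,0,0,0,-1,0.001,0,0.105,0,0,0,-1,0.001,0,0.113,0,0,0,-1,0.001,0,0.119,0,0,0,-1,0.001,0,0.123,0,0,0,-1,0.001,0,0.123,0,0,0,-1,0.001,0,0.123,0,0,0,-1,0.001,0,0.123,0,0,0,-1])

```text
time: 22.5
tool_pos: [0.5864, 0.2499, 0.1282]
eef_rot: [0.806, 0.592, 0.0, 0.0]
ft_force: [0.7, -0.1, -4.7]
finger_gap: 0.0393
grip_force: 51.9
```

```bash
python3 m.py; python3 - <<'E'
from h import *
t=tare(6);print(t[0],sensors.get_state()["torque"])
import glob
f=lambda n:sorted(glob.glob(f"pics/{n}_m*"))[-1]
a=cv2.imread(f("scene"))[130:280,250:420];b=cv2.imread(f("wrist"))
cv2.imwrite("pics/fin.png",np.hstack([cv2.resize(a,(400,353)),cv2.resize(b,(400,300))[:,:] if 0 else cv2.resize(b,(400,353))]))
E
```

```text
[0.58636458 0.24984971 0.12812284] 0.038865907671685525 22.6 [-0.07736358 -1.35453051 -4.36730063]
scene ring 116 [0.5888 0.2494 0.0347] [0.5936 0.2495 0.0837] 0.0827
[ 0.1632012  -0.14360116 -4.77310641] [ 0.06762175 -0.01648239  0.03906836]h.py:16: RuntimeWarning: Mean of empty slice.
  return least_squares(f,[*P[:,:2].mean(0),.02][: 2 if r else 3],loss="soft_l1",f_scale=.002).x
  ret = um.true_divide(
Traceback (most recent call last):
  File "m.py", line 10, in <module>
    if len(Q)>8: print(n,"held",len(Q),fitc(Q,.02).round(4),fitc(Q[Q[:,2]<lo+.025],.02).round(4),fitc(Q[Q[:,2]>lo+.035],.02).round(4),np.percentile(Q[:,2],1).round(4))
                                                                                                 ~~~~^^^^^^^^^^^^^^^^^^^^^^^
  File "h.py", line 16, in fitc
    return least_squares(f,[*P[:,:2].mean(0),.02][: 2 if r else 3],loss="soft_l1",f_scale=.002).x
           ~~~~~~~~~~~~~^^^^^^^^^^^^^^^^^^^^^^^^^^^^^^^^^^^^^^^^^^^^^^^^^^^^^^^^^^^^^^^^^^^^^^^
ValueError: Initial guess is outside of provided bounds
```

View pics/fin.png

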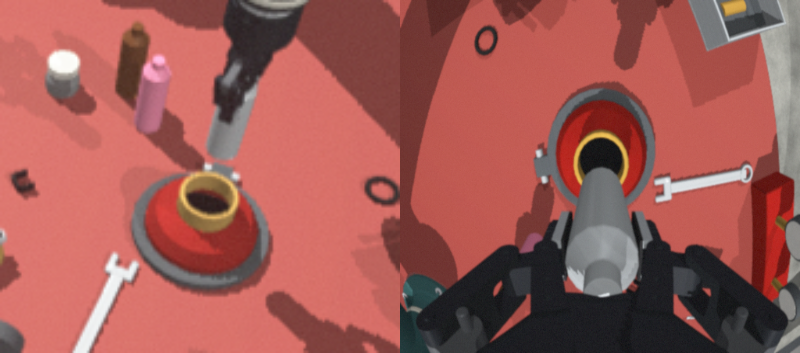

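That picture was the one from before lowering, because the script stopped before saving new ones. I look again.

```bash
python3 - <<'E'
from h import *
vv=[]
for n in("scene","wrist"):
    im=vision.get_image(n);P=(cloud(im) if n=="scene" else wcloud(im))[im["z_map"]>0]
    d=np.hypot(P[:,0]-.586,P[:,1]-.249)
    Q=P[(d<.05)&(d>.026)&(P[:,2]>.079)&(P[:,2]<.092)];H=P[(d<.027)&(P[:,2]>.095)&(P[:,2]<.125)]
    print(n,len(Q),fitc(Q,.035).round(4),fitc(Q).round(4),"held",len(H),fitc(H,.02).round(4))
    c=im["color"]; c=c[150:260,280:400] if n=="scene" else c[120:384,120:408]
    vv.append(cv2.resize(c,(400,366)))
cv2.imwrite("pics/fin2.png",np.hstack(vv)); print(sensors.get_state()["tool_pos"])
E
```

```text
scene 114 [0.5881 0.2494] [0.5884 0.2494 0.0347] held 74 [0.5878 0.2502]
wrist 1755 [0.5846 0.2475] [0.585  0.2486 0.0341] held 882 [0.5859 0.2475]
[0.58618581 0.24979917 0.12779336]
```

View pics/fin2.png

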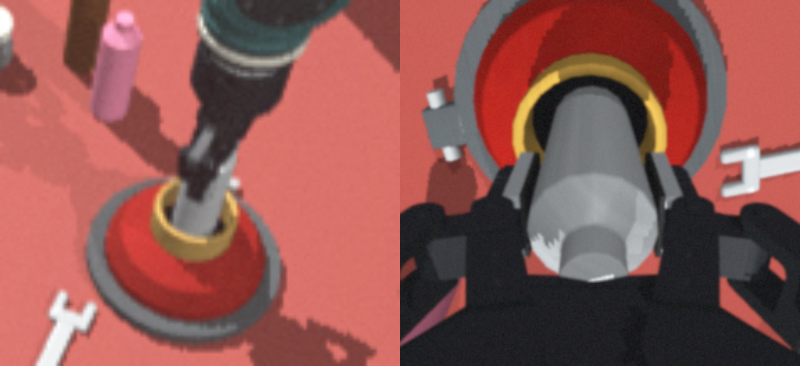

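The cartridge is inside the brass mouth at left (195,215) with an even gap all round. It is centred to about 1 mm, the foot is about 30 mm down, and the wrist carries only its weight.

```bash
python3 -c "
from h import *
print(sign_off())"
```

```text
the job is handed in; nothing more can be done
None
```

The job is handed in: the light cartridge (about 3.0 N) stands upright and released in the reject tray, and the full one (about 4.7 N) is held upright about 3 cm down in the mouth, centred to about 1 mm and showing no sign of contact.

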